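# Pin the shooting board's fence at its angle stop

## Task

Swing the wooden fence of the shooting board round until the steel fork on its end straddles the lug of the angle stop, then take the red-handled locking pin out of its rest and lock the fence there: thread the pin down through the fork's upper knuckle, the lug and the lower knuckle until its collar sits fully home on the fork, and let go. The stop has been re-set somewhere along its slot and the fork hides its hole, so ease the fence to and fro with the pin in the upper knuckle and feel for the hole with light pressure; never force the pin against the metal. Leave the block plane on the board, the wood offcut and the sanding block where they are.

Things in the scene. Friction and masses are not known exactly. Their poses are not given: they have to be found in the camera images.
- board: Shooting board, fixed to the bench: plywood base 240 x 340 x 12 mm, raised light platform (top 24 mm above the bench), a lower 68 mm wide plane runway along its right edge. Origin: centre of the underside; x away from the robot, y left along the 340 mm side, z up. At (-82, 135) mm stands the pin's rest, a dark wooden block 36 x 36 mm, its top 64 mm above the bench, hole 15 mm.
- fence_pivot (a point): Axis of the fence's upright pivot bolt at the platform's top (24 mm above the bench). The fence: a wooden bar 26 mm wide, from 26 to 60 mm above the bench, reaching from 29 mm behind the pivot to 137 mm from it; the bolt head stands to 68 mm. Then comes the steel fork; the axis of its knuckles is 170 mm from the pivot.
- fence (a joint): Angle of the fence about its pivot, rad. 0: bar along the board's +y, fork eye over the middle of the stop's slot; positive: anticlockwise from above, fork nearer the robot. Starts at 0.25 to 0.55; range -0.15 to 0.65. Stiff (0.2 N m friction): stays where it is left, follows a push of about 2 N. Nothing halts it at the stop: fork and lug pass freely. The pin can only go home between -0.09 and 0.09.
- fork_eye (a point): Centre of the upper knuckle's top face, 64 mm above the bench, on the axis of the fork's holes; moves with the fence. Knuckles: two steel rings, 30 mm across, 8 mm thick, upright 13.5 mm holes. Below the upper one: 2 mm gap, lug 10 mm, 2 mm gap, lower knuckle 8 mm, 10 mm of air. Within 80 mm nothing but the parked pin and its rest stands above this height.
- slot_middle (a point): Angle stop at the board's left, 54 mm above the bench: top face of the lug if it stood at its slot's middle (fixed to the board, axes as the board's). The lug is a 10 mm plate, 78 mm long in board x, with an upright 13.5 mm hole. It is bolted tight anywhere within 14 mm either way along board x (y exact); where is not measured. It does not give. The fork straddles it and hides the hole.
- pin: Steel locking pin, 60 to 100 g, upright in its rest at the start. Origin: on its axis under its collar; z up to the handle. Shank 12 mm down to -29 mm, then a cone to a flat 8 mm tip at -37 mm (it finds a hole within about 2.5 mm). Collar 25 mm wide from 0 to 4 mm, red round handle 23 mm wide from 4 to 42 mm: grip about 25 mm up. Home: origin on fork_eye. Over 40 N against any bore or face harms it.
- plane: Grey block plane, 50 x 160 x 58 mm, standing on the board's runway beside the fence's pivot end; loose, to be left alone. Origin: centre of the sole.
- workpiece: Wood offcut, 45 x 90 x 20 mm, lying on the bench behind the board; loose, to be left alone. Origin: centre of the underside.
- sander: Brown sanding block, 68 x 110 x 30 mm, lying on the bench left of the board; loose, to be left alone. Origin: centre of the underside.

How it is judged:
On the way, in this order (a step that is already met when the one before it is completed fails the run):
1. the fence is swung to within 0.15 rad of square, its fork over the stop's lug (value of joint fence between -0.15 and 0.15 rad), for 0.05 s.
2. the pin is through the fork's upper knuckle and well into the lug's hole (collar less than 20 mm above the fork) (horizontal distance between pin and fork_eye below 0.004 m and z of pin in the frame of fork_eye below 0.02 m and value of joint fence between -0.095 and 0.095 rad), for 0.1 s.
At the end, for the whole second after the job is handed in: the pin stands upright (within 0.1 rad) through fork and lug with its collar home on the upper knuckle (less than 2.5 mm above it, within 4 mm of its axis), the fence within 0.095 rad of square, everything at rest and released (horizontal distance between pin and fork_eye below 0.004 m and z of pin in the frame of fork_eye below 0.0025 m and angle between pin's own z axis and vertical below 0.1 rad and value of joint fence between -0.095 and 0.095 rad and linear speed of pin below 0.02 m/s and velocity of joint fence below 0.05 rad/s); the robot touches nothing.
It fails at once if the pin is pressed against the fence, the stop or the board with more than 40 N (contact force between pin and board above 40 N).
It fails at once if the block plane is moved more than 20 mm (distance of plane from where it was at the start of the episode above 0.02 m).
It fails at once if the offcut is moved more than 20 mm (distance of workpiece from where it was at the start of the episode above 0.02 m).
It fails at once if the sanding block is moved more than 20 mm (distance of sander from where it was at the start of the episode above 0.02 m).
It also fails if it takes over 67 s, if anything falls off the work surface, if the arm or the gripper's body presses on something with over 40 N, if the wrist force passes 120 N, or if a joint passes its speed limit or range.

## Robot

A 6-joint arm with a two-finger parallel gripper is mounted at the origin on a cart in front of the work surface, level with it; the furniture and walls round the work are solid. World frame = base frame: x ahead of the robot, y to its left, z up, the work surface at z = 0. Lengths are in m, angles in rad, forces in N, time in s.
With the tool pointing down it reaches from about 0.325 to 0.85 m from the base axis. Payload 4.4 kg.
Tool frame: the origin (TCP) lies between the finger pads; the fingertips stand 11 mm ahead of it and the grasp point (between the pads) lies 8 mm behind it; z points along the fingers, y is the line along which they close (so a half turn about z gives the same grasp; the last joint's range is limited). The gripper opens to 94 mm and grips with 3 to 60 N. Pads are 16 mm wide; open, the fingers measure 119 mm over their backs; the gripper's body (75 mm by 177 mm) begins 78 mm behind the grasp point.
Start: joints at [-1.486, 0.207, 1.542, -0, 1.393, -0.15], TCP at [0.134, -0.559, 0.184] pointing down, gripper open.
Joint ranges: [-2.73, 2.73], [-0.86, 2.22], [0.23, 2.46], [-1.11, 4.25], [0.08, 2.63], [-2.82, 2.82]. Speed limits (rad/s): [2.79, 2.79, 3.14, 3.14, 3.14, 3.14].

## Interface

Orientations are given as a unit quaternion [w, x, y, z].
In Python, from rig import get_state, snapshot, camera_params, sign_off gives the robot as it stands.
- The arm moves only by the shell command python3 -m handwheel 'ROWS' [FORCE]. ROWS is JSON, a list of rows, each an object of numbers: "tx", "ty", "tz": the shift along the tool's x, y, z in cm; "ax", "ay", "az": the turn, a rotation vector about the tool's x, y, z in rad; "fingers": the closure, from 0 (fully open) to 1 (shut). A call has 1 to 20 rows; each row is the pose to reach, as a shift and turn from the pose commanded when the call began, along the tool's axes at that moment; what a row does not reach only later rows make up. A row lasts 1/8 s, in which the tool goes at most 62.5 mm and 10.7 degrees, less where a joint would pass 70% of its speed; a pose out of reach is approached as far as the arm can. A call with a gripper value outside its range is refused whole. The fingers move at their own pace and stop on an object; FORCE is the grip in N (left out, the last holds). Time passes only in rows, so rows that repeat a pose let the fingers close. It gives the time, the measured TCP pose, the force, the opening and the grip force at its end, in the units of the state.
- get_state(): the state, without advancing time (a new reading comes with each control period).
- snapshot(name): name is "scene" or "top" or "wrist"; returns the picture (420x560x3 uint8, red, green, blue); there is no depth.
- camera_params(name): a dict with "fovy" (degrees; the focal length in pixels is half the picture's height over the tangent of half this angle, whatever the lens; pixels are square), "cx", "cy" (the principal point, pixels), "k1" (the pictures are not rectified: a ray, as slopes to the right and down, at radius r is drawn at 1 + k1 r^2 times it, then the intrinsics apply), "xyz" and "rotation" of the camera in the world. Camera axes: x right, y down, z forward; pixel columns grow to the right and rows downward; lengths in m; the calibration is good to about 2 mm. A picture is of the moment at which its call begins: read the wrist's pose just before it. camera_params takes no time and is no camera call; for the wrist camera it gives the pose at the moment of the call.
- sign_off(): hands the job in; it is judged then, once.
The state is a dict: "time": time; "joints": joint angles; "qd": joint speeds; "joint_torque": joint torques, N m; "ee_pos": TCP position; "eef_rot": TCP orientation; "wrist_force": force on the tool from outside, world axes, zero at the start; "torque": the same for the moment, N m; "opening": finger opening in m; "finger_force": force on a finger pad.
Only numpy, scipy, OpenCV 4.12 (cv2) and the standard library are available. Lean on these libraries where they do the work, as an engineer would, in place of code of your own. Each camera call takes 0.05 s, during which the arm holds its last target. There are 200 camera calls.

## Working session

There is one attempt and no reset: what is moved stays moved. The work goes in short steps, Python scripts to look and compute and a shell command to move; the robot and the scene stay as the last step left them, time stands still between calls to the robot, and variables do not carry over. Pictures are saved under pics/ and viewed, at most 10 in all, crops included, and the job is handed in when it is done.

```bash
mkdir -p pics
cat > h.py <<'E'
import numpy as np,cv2
from rig import get_state,snapshot,camera_params
def K(p):
    f=210/np.tan(np.radians(p['fovy'])/2); return f
def ray(p,u,v):
    f=K(p); d=np.array([(u-p['cx'])/f,(v-p['cy'])/f]); s=d.copy()
    for _ in range(20): s=d/(1+p['k1']*(s@s))
    return np.array(p['xyz']),np.array(p['rotation']).reshape(3,3)@np.array([s[0],s[1],1])
def onz(p,u,v,z):
    o,d=ray(p,u,v); return o+d*(z-o[2])/d[2]
def proj(p,X):
    c=np.array(p['rotation']).reshape(3,3).T@(np.array(X)-np.array(p['xyz'])); s=c[:2]/c[2]
    return s*(1+p['k1']*(s@s))*K(p)+np.array([p['cx'],p['cy']])
def save(n,im): cv2.imwrite(f'pics/{n}.png',cv2.cvtColor(im,cv2.COLOR_RGB2BGR))
E
python3 - <<'E'
from h import *
print(get_state())
for n in('top','scene'):
    p=camera_params(n);print(n,p);save(n+'0',snapshot(n))
E
```

```text
{'time': 0.0, 'joints': array([-1.48553062e+00,  2.07467189e-01,  1.54293910e+00, -4.19193364e-05,
        1.39349957e+00, -1.50505227e-01]), 'qd': array([-0.00073982, -0.00028211, -0.00010783, -0.00324329,  0.00259862,
        0.00072922]), 'joint_torque': array([-1.68257116e-04, -3.70878804e+01, -2.81415832e+01,  6.98776986e-02,
        3.62032524e-02, -1.74580050e-04]), 'ee_pos': array([ 0.13421309, -0.55823298,  0.18317114]), 'eef_rot': array([-1.15666160e-03,  9.93058449e-01,  1.17616231e-01,  1.71056164e-05]), 'wrist_force': array([ 0.06589938, -0.41048667, -0.83470759]), 'torque': array([ 0.05846322, -0.00145872,  0.03767275]), 'finger_force': 0.0, 'opening': 0.09376948092020987}
top {'fovy': 44.145168098018786, 'cx': 277.5645150342531, 'cy': 211.75380238137186, 'k1': -0.18248166186409367, 'xyz': array([0.51644464, 0.21360236, 1.38124927]), 'rotation': array([ 0.0335598 , -0.70589143,  0.70720641, -0.02121596])}
scene {'fovy': 57.992687956717994, 'cx': 280.7606136256098, 'cy': 210.5824164910967, 'k1': -0.06773470802530479, 'xyz': array([0.21233438, 0.71183136, 0.60998516]), 'rotation': array([ 0.14822435, -0.32885542,  0.84060341, -0.40406628])}
```

Run:
```python
s=open('h.py').read()
s=s.replace("np.array(p['rotation']).reshape(3,3)","rot(p['rotation'])").replace("def K(p)","from scipy.spatial.transform import Rotation as R\ndef rot(q): return R.from_quat(np.r_[q[1:],q[0]]).as_matrix()\ndef K(p)",1)
open('h.py','w').write(s)
```

```text
(no output)
```

View pics/top0.png

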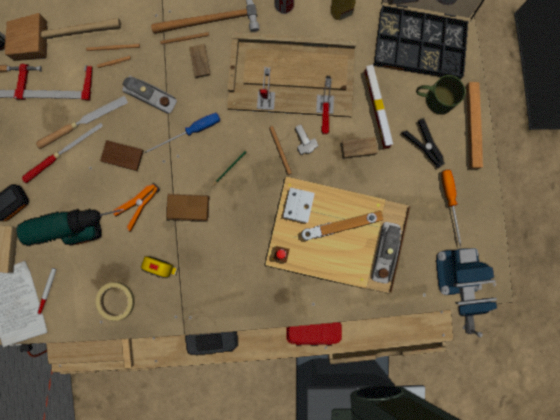

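View pics/scene0.png

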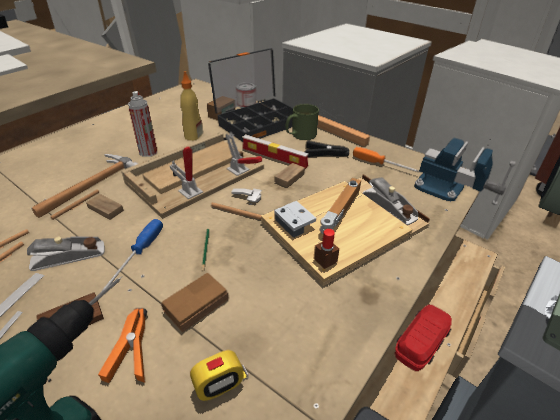

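Run:
```python
from h import *
im=cv2.cvtColor(cv2.imread('pics/top0.png'),cv2.COLOR_BGR2RGB)
p=camera_params('top')
c=cv2.resize(im[165:305,250:425],None,fx=4.5,fy=4.2,interpolation=cv2.INTER_CUBIC)
c=cv2.resize(im[165:305,250:425],None,fx=4.2,fy=4.2,interpolation=cv2.INTER_CUBIC)
save('topc',c)
hsv=cv2.cvtColor(im,cv2.COLOR_RGB2HSV).astype(int)
m=((hsv[...,0]<8)|(hsv[...,0]>172))&(hsv[...,1]>150)&(hsv[...,2]>80)
v,u=np.nonzero(m[240:270,265:300]);u=u.mean()+265;v=v.mean()+240
print('red',u,v,onz(p,u,v,.106))
for n,uv,z in [('pivot',(375,216),.068),('eye',(307,234),.064)]+[('c',q,.012) for q in [(287,177),(410,206),(390,292),(265,264)]]: print(n,onz(p,*uv,z))
```

```text
red 280.50666666666666 253.76 [0.51192767 0.22871582 0.106     ]
pivot [ 0.60694326 -0.01204845  0.068     ]
eye [0.5618172  0.16175998 0.064     ]
c [0.71571528 0.21217785 0.012     ]
c [ 0.63732604 -0.116926    0.012     ]
c [ 0.40908565 -0.05979939  0.012     ]
c [0.48463165 0.27077634 0.012     ]
```

View pics/topc.png

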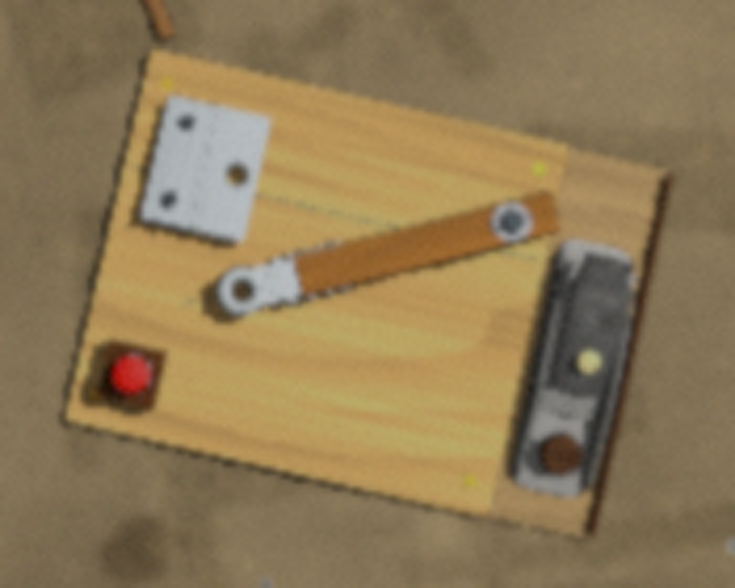

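```bash
cat >> h.py <<'E'
def delta(xyz,yaw=None):
    s=get_state(); M=rot(s['eef_rot']); d=M.T@(np.array(xyz)-s['ee_pos'])*100
    y0=np.arctan2(M[1,0],M[0,0]); r=[0,0,0]
    if yaw is not None:
        # full target: tool z straight down, tool x at yaw
        c,q=np.cos(yaw),np.sin(yaw); T=np.array([[c,q,0],[q,-c,0],[0,0,-1]])
        r=R.from_matrix(M.T@T).as_rotvec()
    print('tcp',s['ee_pos'].round(4),'yaw',round(y0,3),'t',round(s['time'],2),'d cm',d.round(2),'turn',np.round(r,3))
E
python3 - <<'E'
from h import *
p=camera_params('top')
g=lambda a,b:(250+(a+.5)/4.2-.5,165+(b+.5)/4.2-.5)
Q={n:onz(p,*g(*q),z)[:2] for n,q,z in [('TL',(150,50),.012),('TR',(670,175),.012),('BR',(592,533),.012),('BL',(66,422),.012),('piv',(511,221),.068),('eye',(243,290),.064),('lug',(238,174),.054),('pin',(130,376),.106)]}
for n in Q: print(n,Q[n].round(4))
c=(Q['TL']+Q['TR']+Q['BR']+Q['BL'])/4
y=(Q['TL']-Q['TR']+Q['BL']-Q['BR']);y/=np.linalg.norm(y);x=np.array([y[1],-y[0]])
print('c',c,'yaw',np.arctan2(x[1],x[0]))
for n in Q: print(n,'board',(x@(Q[n]-c)).round(4),(y@(Q[n]-c)).round(4))
d=Q['eye']-Q['piv'];print(np.linalg.norm(d),'bar yaw',np.arctan2(d[1],d[0]),'fence',np.arctan2(-(x@d),y@d))
l=Q['lug']-Q['piv'];print(np.linalg.norm(l),np.arctan2(l[1],l[0]),'lug fence',np.arctan2(-(x@l),y@l))
P=Q['piv']+.1*d/np.linalg.norm(d); print(P)
delta([Q['eye'][0],Q['eye'][1],.30],np.arctan2(d[1],d[0]))
print(camera_params('wrist'))
E
```

```text
TL [0.717  0.2166]
TR [ 0.6366 -0.1146]
BR [ 0.4103 -0.0613]
BL [0.4817 0.2699]
piv [ 0.6038 -0.0024]
eye [0.5627 0.1605]
lug [0.6341 0.1628]
pin [0.511  0.2286]
c [0.56141202 0.07765234] yaw -0.22536852930675286
TL board 0.1206 0.1702
TR board 0.1162 -0.1706
BR board -0.1162 -0.1692
BL board -0.1206 0.1696
piv board 0.0592 -0.0686
eye board -0.0173 0.0811
lug board 0.0518 0.0993
pin board -0.0829 0.1358
0.16809715021974278 bar yaw 1.8180851100974385 fence 0.4726573126092947
0.16801154312823616 1.3897594654374739 lug fence 0.04433166794933003
[0.57933047 0.094519  ]
tcp [ 0.1343 -0.5583  0.1833] yaw 0.236 t 0.1 d cm [ 58.45 -59.91 -11.53] turn [-1.000e-03 -2.000e-03 -1.582e+00]
{'fovy': 59.56063523296357, 'cx': 277.2989060370796, 'cy': 208.82292949245982, 'k1': -0.06944767583773313, 'xyz': array([ 0.20631499, -0.54126379,  0.38476764]), 'rotation': array([ 0.10075783,  0.77883146, -0.61383889, -0.08044396])}
```

```bash
python3 -m handwheel '[{"tz":-15},{"tz":-15},{"tz":-15},{"tx":58.5,"ty":-53.6,"tz":-13,"az":-1.58,"fingers":0.36},{"tx":58.5,"ty":-53.6,"tz":-13,"az":-1.58,"fingers":0.36},{"tx":58.5,"ty":-53.6,"tz":-13,"az":-1.58,"fingers":0.36},{"tx":58.5,"ty":-53.6,"tz":-13,"az":-1.58,"fingers":0.36},{"tx":58.5,"ty":-53.6,"tz":-13,"az":-1.58,"fingers":0.36},{"tx":58.5,"ty":-53.6,"tz":-13,"az":-1.58,"fingers":0.36},{"tx":58.5,"ty":-53.6,"tz":-13,"az":-1.58,"fingers":0.36},{"tx":58.5,"ty":-53.6,"tz":-13,"az":-1.58,"fingers":0.36},{"tx":58.5,"ty":-53.6,"tz":-13,"az":-1.58,"fingers":0.36},{"tx":58.5,"ty":-53.6,"tz":-13,"az":-1.58,"fingers":0.36},{"tx":58.5,"ty":-53.6,"tz":-13,"az":-1.58,"fingers":0.36},{"tx":58.5,"ty":-53.6,"tz":-13,"az":-1.58,"fingers":0.36},{"tx":58.5,"ty":-53.6,"tz":-13,"az":-1.58,"fingers":0.36},{"tx":58.5,"ty":-53.6,"tz":-3.7,"az":-1.58,"fingers":0.36},{"tx":58.5,"ty":-53.6,"tz":-3.7,"az":-1.58,"fingers":0.36},{"tx":58.5,"ty":-53.6,"tz":-3.7,"az":-1.58,"fingers":0.36},{"tx":58.5,"ty":-53.6,"tz":-3.7,"az":-1.58,"fingers":0.36}]' 10
python3 - <<'E'
from h import *
delta([.578,.1,.05],1.818)
p=camera_params('wrist');save('w1',snapshot('wrist'));print(p)
for X in [(.5627,.1605,.064),(.6341,.1628,.054),(.511,.2286,.106)]: print(proj(p,X))
E
```

```text
tcp [ 0.1343 -0.5583  0.1833] yaw 0.236 t 0.1 d cm [ 58.52 -53.62  13.46] turn [-1.000e-03 -2.000e-03 -1.582e+00]
{'fovy': 59.56063523296357, 'cx': 277.2989060370796, 'cy': 208.82292949245982, 'k1': -0.06944767583773313, 'xyz': array([ 0.20631499, -0.54126379,  0.38476764]), 'rotation': array([ 0.10075783,  0.77883146, -0.61383889, -0.08044396])}
[849.09758292 758.67170782]
[1241.13453383 1274.38194473]
[2486.25871617 1943.78056299]$[0]: bad value
```

View pics/w1.png

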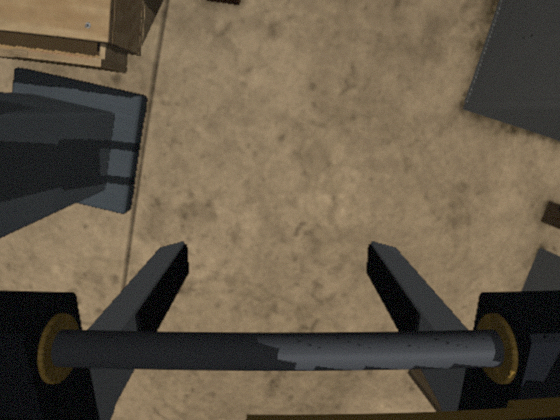

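```bash
python3 -m handwheel '[{"tz":-15,"fingers":0},{"tz":-15,"fingers":0},{"tz":-15,"fingers":0},{"tz":-15,"fingers":0}]' 10
```

```text
$[0]: bad value
```

```bash
python3 -m handwheel '[{"tx":0,"ty":0,"tz":-15,"ax":0,"ay":0,"az":0,"fingers":0},{"tx":0,"ty":0,"tz":-15,"ax":0,"ay":0,"az":0,"fingers":0},{"tx":0,"ty":0,"tz":-15,"ax":0,"ay":0,"az":0,"fingers":0}]' 10
```

```text
time: 0.52
ee_pos: [0.1345, -0.5607, 0.3393]
eef_rot: [0.004, 0.993, 0.118, -0.0]
wrist_force: [-0.1, -0.6, -0.5]
opening: 0.0938
finger_force: 0.0
```

```bash
python3 -m handwheel '[{"tx":58.5,"ty":-53.6,"tz":2,"ax":0,"ay":0,"az":-1.58,"fingers":0.36},{"tx":58.5,"ty":-53.6,"tz":2,"ax":0,"ay":0,"az":-1.58,"fingers":0.36},{"tx":58.5,"ty":-53.6,"tz":2,"ax":0,"ay":0,"az":-1.58,"fingers":0.36},{"tx":58.5,"ty":-53.6,"tz":2,"ax":0,"ay":0,"az":-1.58,"fingers":0.36},{"tx":58.5,"ty":-53.6,"tz":2,"ax":0,"ay":0,"az":-1.58,"fingers":0.36},{"tx":58.5,"ty":-53.6,"tz":2,"ax":0,"ay":0,"az":-1.58,"fingers":0.36},{"tx":58.5,"ty":-53.6,"tz":2,"ax":0,"ay":0,"az":-1.58,"fingers":0.36},{"tx":58.5,"ty":-53.6,"tz":2,"ax":0,"ay":0,"az":-1.58,"fingers":0.36},{"tx":58.5,"ty":-53.6,"tz":2,"ax":0,"ay":0,"az":-1.58,"fingers":0.36},{"tx":58.5,"ty":-53.6,"tz":2,"ax":0,"ay":0,"az":-1.58,"fingers":0.36},{"tx":58.5,"ty":-53.6,"tz":2,"ax":0,"ay":0,"az":-1.58,"fingers":0.36},{"tx":58.5,"ty":-53.6,"tz":2,"ax":0,"ay":0,"az":-1.58,"fingers":0.36},{"tx":58.5,"ty":-53.6,"tz":2,"ax":0,"ay":0,"az":-1.58,"fingers":0.36},{"tx":58.5,"ty":-53.6,"tz":2,"ax":0,"ay":0,"az":-1.58,"fingers":0.36},{"tx":58.5,"ty":-53.6,"tz":11,"ax":0,"ay":0,"az":-1.58,"fingers":0.36},{"tx":58.5,"ty":-53.6,"tz":11,"ax":0,"ay":0,"az":-1.58,"fingers":0.36},{"tx":58.5,"ty":-53.6,"tz":11,"ax":0,"ay":0,"az":-1.58,"fingers":0.36},{"tx":58.5,"ty":-53.6,"tz":11,"ax":0,"ay":0,"az":-1.58,"fingers":0.36}]' 10
python3 - <<'E'
from h import *
delta([.578,.1,.05],1.818)
p=camera_params('wrist');save('w2',snapshot('wrist'));print(p)
for X in [(.5627,.1605,.064),(.6341,.1628,.054),(.511,.2286,.106)]: print(proj(p,X))
E
```

```text
time: 2.78
ee_pos: [0.5787, 0.098, 0.2262]
eef_rot: [0.001, 0.616, 0.788, 0.001]
wrist_force: [0.4, -0.7, 1.3]
opening: 0.0603
finger_force: 0.0
tcp [0.5787 0.098  0.2262] yaw 1.815 t 2.77 d cm [ 0.22 -0.06 17.62] turn [ 0.003  0.001 -0.003]
{'fovy': 59.56063523296357, 'cx': 277.2989060370796, 'cy': 208.82292949245982, 'k1': -0.06944767583773313, 'xyz': array([0.56041949, 0.17001179, 0.42756947]), 'rotation': array([0.12810425, 0.98427028, 0.12053963, 0.01647737])}
[276.62880001 122.40577869]
[346.0130228  137.55133008]
[235.16571716  26.01256057]
```

View pics/w2.png

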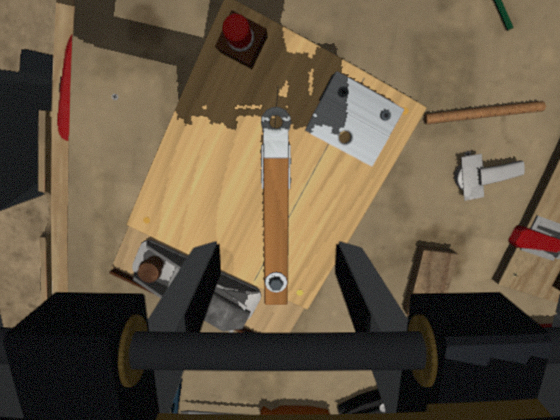

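```bash
python3 -m handwheel '[{"tx":0.2,"ty":0,"tz":6,"ax":0,"ay":0,"az":0,"fingers":0.36},{"tx":0.2,"ty":0,"tz":12,"ax":0,"ay":0,"az":0,"fingers":0.36},{"tx":0.2,"ty":0,"tz":15,"ax":0,"ay":0,"az":0,"fingers":0.36},{"tx":0.2,"ty":0,"tz":17,"ax":0,"ay":0,"az":0,"fingers":0.36},{"tx":0.2,"ty":0,"tz":17,"ax":0,"ay":0,"az":0,"fingers":0.36},{"tx":0.2,"ty":0,"tz":17,"ax":0,"ay":0,"az":0,"fingers":1},{"tx":0.2,"ty":0,"tz":17,"ax":0,"ay":0,"az":0,"fingers":1},{"tx":0.2,"ty":0,"tz":17,"ax":0,"ay":0,"az":0,"fingers":1},{"tx":0.2,"ty":0,"tz":17,"ax":0,"ay":0,"az":0,"fingers":1}]' 8
```

```text
time: 3.95
ee_pos: [0.5778, 0.1007, 0.0549]
eef_rot: [0.0, 0.615, 0.788, 0.0]
wrist_force: [-0.3, 0.4, 0.3]
opening: 0.0234
finger_force: 0.0
```

```bash
python3 -m handwheel '[{"tx":0,"ty":0,"tz":0,"ax":0,"ay":0,"az":0,"fingers":1},{"tx":0,"ty":0,"tz":0,"ax":0,"ay":0,"az":0,"fingers":1}]' 8
python3 - <<'E'
from h import *
p=camera_params('wrist');save('w3',snapshot('wrist'))
E
```

```text
time: 4.2
ee_pos: [0.5774, 0.1007, 0.0543]
eef_rot: [-0.0, 0.615, 0.788, -0.0]
wrist_force: [0.4, -0.7, 0.7]
opening: 0.0036
finger_force: 0.0
```

View pics/w3.png

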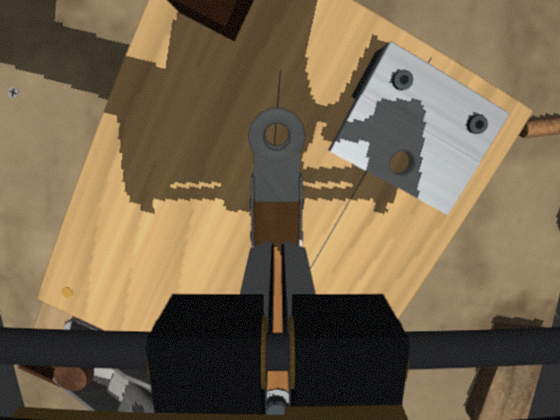

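Run:
```python
from h import *
s=get_state();p=camera_params('wrist');M=rot(s['eef_rot'])
for t in [(.008,.0,.011),(.008,0,0),(.008,0,-.006),(.008,0,-.02),(0.008,.0126,.011)]: print(t,proj(p,s['ee_pos']+M@np.array(t)),(s['ee_pos']+M@np.array(t)).round(4))
print(s['opening'],s['finger_force'],onz(p,276,134,.064),onz(p,401,161,.054),onz(p,276,403,.068))
```

```text
(0.008, 0.0, 0.011) [277.40920951 224.80340558] [0.5754 0.1084 0.0433]
(0.008, 0, 0) [277.39578684 230.47561592] [0.5754 0.1084 0.0543]
(0.008, 0, -0.006) [277.38788073 233.81563857] [0.5754 0.1084 0.0603]
(0.008, 0, -0.02) [277.36758027 242.38848401] [0.5754 0.1084 0.0743]
(0.008, 0.0126, 0.011) [298.20653615 224.80406844] [0.5876 0.1115 0.0433]
0.0013255400168585643 0.0 [0.56131439 0.16188941 0.064     ] [0.63210729 0.16412853 0.054     ] [0.601225   0.00156223 0.068     ]
```

```bash
python3 -m handwheel '[{"tx":0,"ty":0.5,"tz":0,"ax":0,"ay":0,"az":0.05,"fingers":1},{"tx":0,"ty":1,"tz":0,"ax":0,"ay":0,"az":0.1,"fingers":1},{"tx":-0.1,"ty":1.5,"tz":0,"ax":0,"ay":0,"az":0.14,"fingers":1}]' 8
python3 - <<'E'
from h import *
s=get_state();p=camera_params('wrist');im=snapshot('wrist')
c=cv2.resize(im[90:330,130:450],None,fx=2.4,fy=2.4);save('w4',c); print(s['wrist_force'],s['torque'],s['finger_force'])
E
```

```text
time: 4.62
ee_pos: [0.5923, 0.1034, 0.0542]
eef_rot: [-0.0, 0.669, 0.743, -0.0]
wrist_force: [0.1, -0.6, 0.4]
opening: 0.0003
finger_force: 0.0
[ 0.07447448 -0.58486284  0.41445381] [-0.00183722 -0.04248806  0.01006479] 0.0
```

View pics/w4.png

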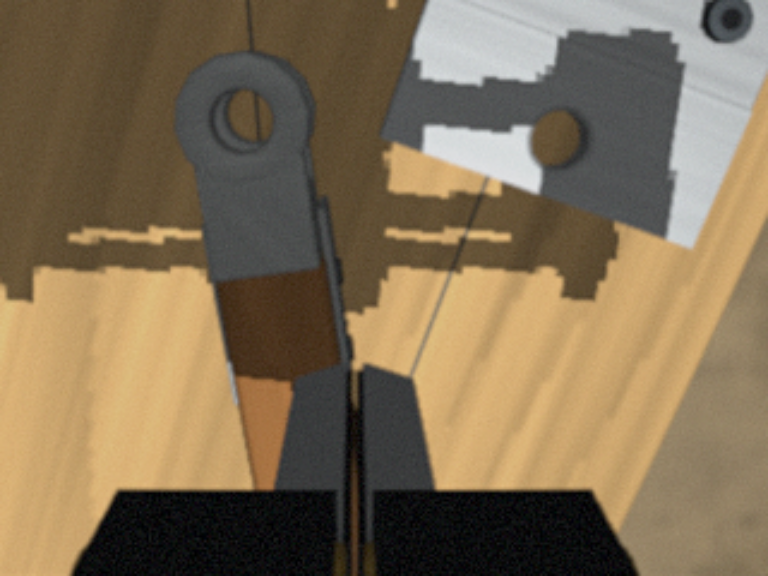

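```bash
python3 -m handwheel '[{"tx":0,"ty":0,"tz":-3.5,"ax":0,"ay":0,"az":0,"fingers":1},{"tx":0,"ty":-5,"tz":-3.5,"ax":0,"ay":0,"az":0,"fingers":1},{"tx":0,"ty":-5,"tz":-3.5,"ax":0,"ay":0,"az":0,"fingers":1},{"tx":0,"ty":-5,"tz":0,"ax":0,"ay":0,"az":0,"fingers":1},{"tx":0,"ty":-5,"tz":0.7,"ax":0,"ay":0,"az":0,"fingers":1},{"tx":0,"ty":-5,"tz":1.3,"ax":0,"ay":0,"az":0,"fingers":1},{"tx":0,"ty":-5,"tz":1.3,"ax":0,"ay":0,"az":0,"fingers":1}]' 8
```

```text
time: 5.55
ee_pos: [0.5431, 0.0981, 0.0416]
eef_rot: [0.0, 0.669, 0.743, 0.0]
wrist_force: [0.2, 0.4, -0.2]
opening: 0.0008
finger_force: 0.0
```

```bash
python3 -m handwheel '[{"tx":0,"ty":1,"tz":0,"ax":0,"ay":0,"az":0,"fingers":1},{"tx":0,"ty":2,"tz":0,"ax":0,"ay":0,"az":0,"fingers":1},{"tx":0,"ty":3,"tz":0,"ax":0,"ay":0,"az":0,"fingers":1},{"tx":0,"ty":4,"tz":0,"ax":0,"ay":0,"az":0,"fingers":1}]' 8
python3 - <<'E'
from h import *
s=get_state();p=camera_params('wrist');im=snapshot('wrist')
save('w5',im); print(s['wrist_force'],s['torque'],s['ee_pos'])
E
```

```text
time: 6.05
ee_pos: [0.5833, 0.1024, 0.0415]
eef_rot: [0.0, 0.669, 0.743, 0.0]
wrist_force: [-0.6, 0.1, 0.8]
opening: 0.0001
finger_force: 0.0
[-0.62336687  0.09303295  0.83711795] [-0.03087735 -0.08982016 -0.03352601] [0.58330194 0.10239004 0.0415095 ]
```

View pics/w5.png

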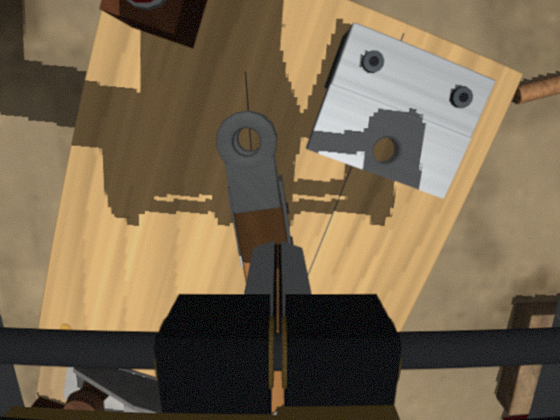

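```bash
python3 -m handwheel '[{"tx":0,"ty":0,"tz":0.2,"ax":0,"ay":0,"az":0,"fingers":1},{"tx":0,"ty":0,"tz":0.3,"ax":0,"ay":0,"az":0,"fingers":1},{"tx":0,"ty":0,"tz":0.4,"ax":0,"ay":0,"az":0,"fingers":1}]' 8;  python3 -c "
from h import *
im=snapshot('scene');p=camera_params('scene');u,v=proj(p,get_state()['ee_pos']).astype(int);print(u,v)
save('s1',cv2.resize(im[v-70:v+40,u-70:u+70],None,fx=5,fy=5,interpolation=cv2.INTER_CUBIC))"
```

```text
time: 6.48
ee_pos: [0.583, 0.1024, 0.0391]
eef_rot: [0.001, 0.669, 0.743, 0.001]
wrist_force: [-2.4, -0.1, 10.4]
opening: 0.0003
finger_force: 5.3
333 212
```

View pics/s1.png

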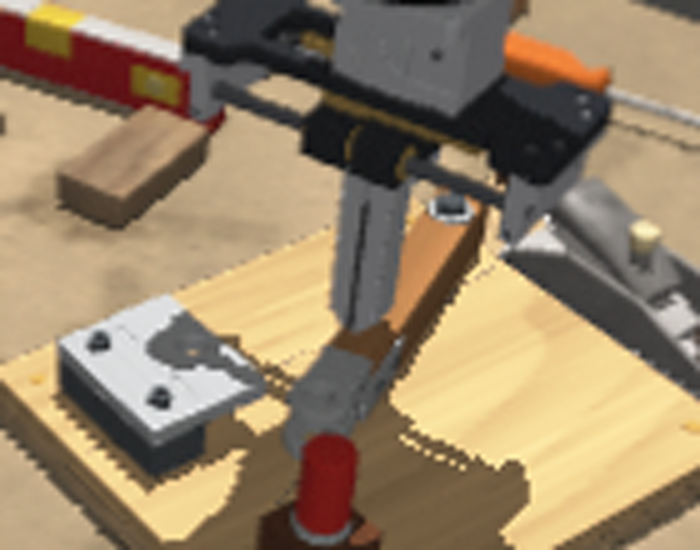

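```bash
python3 -m handwheel '[{"tx":-0.1,"ty":0,"tz":-3,"ax":0,"ay":0,"az":0,"fingers":0.36},{"tx":-0.1,"ty":-0.55,"tz":-3,"ax":0,"ay":0,"az":-0.14,"fingers":0.36},{"tx":-0.1,"ty":-0.55,"tz":-3,"ax":0,"ay":0,"az":-0.14,"fingers":0.36},{"tx":-0.1,"ty":-0.55,"tz":-3,"ax":0,"ay":0,"az":-0.14,"fingers":0.36},{"tx":-0.1,"ty":-0.55,"tz":-3,"ax":0,"ay":0,"az":-0.14,"fingers":0.36},{"tx":-0.1,"ty":-0.55,"tz":-1,"ax":0,"ay":0,"az":-0.14,"fingers":0.36},{"tx":-0.1,"ty":-0.55,"tz":1.3,"ax":0,"ay":0,"az":-0.14,"fingers":0.36},{"tx":-0.1,"ty":-0.55,"tz":1.3,"ax":0,"ay":0,"az":-0.14,"fingers":0.36},{"tx":-0.1,"ty":-0.55,"tz":1.3,"ax":0,"ay":0,"az":-0.14,"fingers":1},{"tx":-0.1,"ty":-0.55,"tz":1.3,"ax":0,"ay":0,"az":-0.14,"fingers":1},{"tx":-0.1,"ty":-0.55,"tz":1.3,"ax":0,"ay":0,"az":-0.14,"fingers":1},{"tx":-0.1,"ty":-0.55,"tz":1.3,"ax":0,"ay":0,"az":-0.14,"fingers":1},{"tx":-0.1,"ty":-0.55,"tz":1.3,"ax":0,"ay":0,"az":-0.14,"fingers":1}]' 8
```

```text
time: 8.15
ee_pos: [0.5774, 0.1008, 0.0251]
eef_rot: [0.0, 0.615, 0.788, 0.0]
wrist_force: [-0.3, 0.2, 3.5]
opening: 0.0295
finger_force: 8.0
```

```bash
python3 -m handwheel '[{"tx":-0.02,"ty":0.56,"tz":0,"ax":0,"ay":0,"az":0.054,"fingers":1},{"tx":-0.06,"ty":1.12,"tz":0,"ax":0,"ay":0,"az":0.107,"fingers":1},{"tx":-0.14,"ty":1.68,"tz":0,"ax":0,"ay":0,"az":0.161,"fingers":1},{"tx":-0.24,"ty":2.24,"tz":0,"ax":0,"ay":0,"az":0.215,"fingers":1},{"tx":-0.37,"ty":2.79,"tz":0,"ax":0,"ay":0,"az":0.268,"fingers":1},{"tx":-0.54,"ty":3.32,"tz":0,"ax":0,"ay":0,"az":0.322,"fingers":1},{"tx":-0.74,"ty":3.85,"tz":0,"ax":0,"ay":0,"az":0.376,"fingers":1},{"tx":-0.95,"ty":4.37,"tz":0,"ax":0,"ay":0,"az":0.429,"fingers":1},{"tx":-0.95,"ty":4.37,"tz":0,"ax":0,"ay":0,"az":0.429,"fingers":1},{"tx":-0.95,"ty":4.37,"tz":0,"ax":0,"ay":0,"az":0.429,"fingers":1}]' 8
python3 - <<'E'
from h import *
s=get_state();p=camera_params('wrist');im=snapshot('wrist');save('w6',im)
g=cv2.medianBlur(cv2.cvtColor(im,cv2.COLOR_RGB2GRAY),3)
print(s['ee_pos'],s['wrist_force'])
for r in [(22,40)]:
    c=cv2.HoughCircles(g[:240],cv2.HOUGH_GRADIENT,1.2,20,param1=80,param2=25,minRadius=8,maxRadius=45)
    for q in (c[0][:8] if c is not None else []): print(q,onz(p,q[0],q[1],.064))
E
```

```text
time: 9.4
ee_pos: [0.6228, 0.102, 0.0251]
eef_rot: [0.001, 0.769, 0.639, 0.001]
wrist_force: [2.4, -0.5, 4.2]
opening: 0.0293
finger_force: 8.0
[0.62278818 0.10195818 0.02512085] [ 2.40042034 -0.50597645  4.18427285]
[277.80002 139.8      16.28   ] [0.63421365 0.16326357 0.064     ]
[334.2       55.800003  13.04    ] [0.6637654 0.1933084 0.064    ]
[223.8       51.000004  12.200001] [0.6187924  0.20357439 0.064     ]
[553.80005  102.600006  24.800001] [0.75877614 0.15826784 0.064     ]
```

```bash
python3 -m handwheel '[{"tx":0,"ty":0,"tz":0,"ax":0,"ay":0,"az":0,"fingers":0.4},{"tx":0,"ty":0,"tz":0,"ax":0,"ay":0,"az":0,"fingers":0.4},{"tx":0,"ty":0,"tz":0,"ax":0,"ay":0,"az":0,"fingers":0.4},{"tx":0,"ty":0,"tz":-5,"ax":0,"ay":0,"az":0,"fingers":0.4},{"tx":0,"ty":0,"tz":-9,"ax":0,"ay":0,"az":0,"fingers":0.4},{"tx":2,"ty":-7,"tz":-9,"ax":0,"ay":0,"az":0,"fingers":0.4},{"tx":4.4,"ty":-13.25,"tz":-9,"ax":0,"ay":0,"az":0,"fingers":0.4},{"tx":4.4,"ty":-13.25,"tz":-9,"ax":0,"ay":0,"az":0,"fingers":0.4},{"tx":4.4,"ty":-13.25,"tz":-9,"ax":0,"ay":0,"az":0,"fingers":0.4}]' 8
python3 - <<'E'
from h import *
s=get_state();p=camera_params('wrist');im=snapshot('wrist');save('w7',im)
hsv=cv2.cvtColor(im,cv2.COLOR_RGB2HSV).astype(int)
m=(((hsv[...,0]<8)|(hsv[...,0]>172))&(hsv[...,1]>150)&(hsv[...,2]>60)).astype(np.uint8)
n,l,st,ce=cv2.connectedComponentsWithStats(m)
for i in range(1,n):
    if st[i,4]>150: print(st[i],ce[i])
X=proj(p,(.5113,.228,.106));Y=proj(p,(.5113,.228,.064));print(X,Y)
g=cv2.cvtColor(im,cv2.COLOR_RGB2GRAY)
c=cv2.HoughCircles(cv2.medianBlur(m*255,5),cv2.HOUGH_GRADIENT,1.2,20,param1=80,param2=8,minRadius=12,maxRadius=45)
for q in (c[0][:4] if c is not None else []): print(q,onz(p,q[0],q[1],.106))
pt=camera_params('top');it=snapshot('top');save('top2',it)
delta([.5113,.228,.051],1.389)
E
```

```text
time: 10.58
ee_pos: [0.4991, 0.17, 0.1145]
eef_rot: [0.0, 0.769, 0.64, 0.0]
wrist_force: [0.4, -0.3, 0.8]
opening: 0.0567
finger_force: 0.0
[ 261  119   39   42 1210] [280.1338843  139.35206612]
[ 74 198  40  96 503] [ 95.19284294 255.21073559]
[280.02284702 139.33255685] [279.58064287 134.85903165]
[279.   138.6   19.68] [0.51080579 0.22850747 0.106     ]
[132.6      263.40002   36.480003] [0.40720048 0.17009867 0.106     ]
[101.4  228.6   18.84] [0.39452355 0.19556998 0.106     ]
tcp [0.5009 0.1692 0.1147] yaw 1.386 t 10.68 d cm [ 5.97 -0.07  6.37] turn [ 0.002 -0.    -0.003]
```

View pics/w7.png

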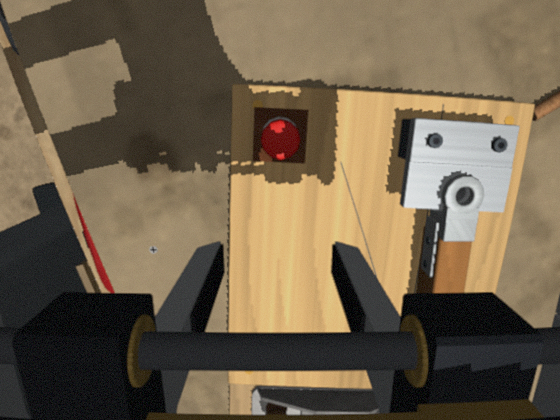

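```bash
python3 -m handwheel '[{"tx":5.95,"ty":-0.05,"tz":0,"ax":0,"ay":0,"az":0,"fingers":0.4},{"tx":5.95,"ty":-0.05,"tz":0,"ax":0,"ay":0,"az":0,"fingers":0.4},{"tx":5.95,"ty":-0.05,"tz":4,"ax":0,"ay":0,"az":0,"fingers":0.4},{"tx":5.95,"ty":-0.05,"tz":6.3,"ax":0,"ay":0,"az":0,"fingers":0.4},{"tx":5.95,"ty":-0.05,"tz":6.3,"ax":0,"ay":0,"az":0,"fingers":0.4},{"tx":5.95,"ty":-0.05,"tz":6.3,"ax":0,"ay":0,"az":0,"fingers":1},{"tx":5.95,"ty":-0.05,"tz":6.3,"ax":0,"ay":0,"az":0,"fingers":1},{"tx":5.95,"ty":-0.05,"tz":6.3,"ax":0,"ay":0,"az":0,"fingers":1},{"tx":5.95,"ty":-0.05,"tz":6.3,"ax":0,"ay":0,"az":0,"fingers":1},{"tx":5.95,"ty":-0.05,"tz":6.3,"ax":0,"ay":0,"az":0,"fingers":1}]' 20
```

```text
time: 11.92
ee_pos: [0.5105, 0.2283, 0.0522]
eef_rot: [0.0, 0.769, 0.639, 0.001]
wrist_force: [-0.2, -0.6, 2.9]
opening: 0.0228
finger_force: 20.0
```

```bash
python3 -m handwheel '[{"tx":0,"ty":0,"tz":-1.5,"ax":0,"ay":0,"az":0,"fingers":1},{"tx":0,"ty":0,"tz":-3.5,"ax":0,"ay":0,"az":0,"fingers":1},{"tx":0,"ty":0,"tz":-5.5,"ax":0,"ay":0,"az":0,"fingers":1},{"tx":0,"ty":0,"tz":-5.5,"ax":0,"ay":0,"az":0,"fingers":1},{"tx":-1.4,"ty":4.4,"tz":-5.5,"ax":0,"ay":0,"az":0,"fingers":1},{"tx":-2.8,"ty":8.9,"tz":-5.5,"ax":0,"ay":0,"az":0,"fingers":1},{"tx":-4.15,"ty":13.3,"tz":-5.5,"ax":0,"ay":0,"az":0,"fingers":1},{"tx":-4.15,"ty":13.3,"tz":-5.5,"ax":0,"ay":0,"az":0,"fingers":1},{"tx":-4.15,"ty":13.3,"tz":-4.2,"ax":0,"ay":0,"az":0,"fingers":1},{"tx":-4.15,"ty":13.3,"tz":-4.2,"ax":0,"ay":0,"az":0,"fingers":1},{"tx":-4.15,"ty":13.3,"tz":-4.2,"ax":0,"ay":0,"az":0,"fingers":1}]' 20
python3 -c "
from h import *
s=get_state();print(s['ee_pos'],s['wrist_force'],s['torque']);delta([.6347,.163,.09],1.388)"
```

```text
time: 13.3
ee_pos: [0.6316, 0.1638, 0.0928]
eef_rot: [-0.0, 0.769, 0.64, -0.001]
wrist_force: [0.3, 0.6, -0.9]
opening: 0.0225
finger_force: 20.0
[0.63162941 0.16382656 0.0928355 ] [ 0.29025946  0.554144   -0.90520299] [-0.07164677 -0.05598372  0.04537093]
tcp [0.6316 0.1638 0.0928] yaw 1.388 t 13.3 d cm [-0.03  0.32  0.28] turn [-0.001  0.     0.   ]
```

```bash
for i in 1 2; do python3 -m handwheel '[{"tx":0,"ty":0,"tz":0,"ax":0,"ay":0,"az":0,"fingers":1}]' 20; done | grep -E "ee_pos|force"; python3 -c "
from h import *
s=get_state();print(s['ee_pos']);im=snapshot('wrist');p=camera_params('wrist');
g=cv2.medianBlur(cv2.cvtColor(im,cv2.COLOR_RGB2GRAY),3);print(proj(p,(.6342,.1633,.064)),proj(p,s['ee_pos']+[0,0,-.021]))"
```

```text
ee_pos: [0.6327, 0.1636, 0.0938]
wrist_force: [0.2, -0.2, -0.1]
finger_force: 20.0
ee_pos: [0.6331, 0.1634, 0.0939]
wrist_force: [1.2, -0.9, -0.0]
finger_force: 20.0
[0.63306045 0.16337434 0.09388351]
[279.05558946 227.49147166] [277.34143818 231.93752349]
```

```bash
python3 -m handwheel '[{"tx":0,"ty":0.05,"tz":0.3,"ax":0,"ay":0,"az":0,"fingers":1},{"tx":0,"ty":0.05,"tz":0.5,"ax":0,"ay":0,"az":0,"fingers":1},{"tx":0,"ty":0.05,"tz":0.6,"ax":0,"ay":0,"az":0,"fingers":1},{"tx":0,"ty":0.05,"tz":0.7,"ax":0,"ay":0,"az":0,"fingers":1},{"tx":0,"ty":0.05,"tz":0.7,"ax":0,"ay":0,"az":0,"fingers":1}]' 20
```

```text
time: 14.22
ee_pos: [0.6334, 0.1629, 0.0862]
eef_rot: [-0.0, 0.769, 0.639, -0.0]
wrist_force: [0.6, 0.0, -2.3]
opening: 0.0228
finger_force: 20.0
```

```bash
python3 -m handwheel '[{"tx":0,"ty":0,"tz":0.15,"ax":0,"ay":0,"az":0,"fingers":1},{"tx":0,"ty":0,"tz":0.3,"ax":0,"ay":0,"az":0,"fingers":1},{"tx":0,"ty":0,"tz":0.4,"ax":0,"ay":0,"az":0,"fingers":1},{"tx":0,"ty":0,"tz":0.5,"ax":0,"ay":0,"az":0,"fingers":1},{"tx":0,"ty":0,"tz":0.5,"ax":0,"ay":0,"az":0,"fingers":1}]' 20
```

```text
time: 14.85
ee_pos: [0.6334, 0.163, 0.0812]
eef_rot: [-0.0, 0.769, 0.639, -0.0]
wrist_force: [-0.2, 0.2, -0.9]
opening: 0.0227
finger_force: 20.0
```

Tip now about 2 mm above the lug, no reaction; continue gently.

```bash
python3 -m handwheel '[{"tx":0,"ty":0,"tz":0.1,"ax":0,"ay":0,"az":0,"fingers":1},{"tx":0,"ty":0,"tz":0.2,"ax":0,"ay":0,"az":0,"fingers":1},{"tx":0,"ty":0,"tz":0.3,"ax":0,"ay":0,"az":0,"fingers":1},{"tx":0,"ty":0,"tz":0.3,"ax":0,"ay":0,"az":0,"fingers":1}]' 20
```

```text
time: 15.35
ee_pos: [0.6334, 0.1629, 0.0782]
eef_rot: [-0.0, 0.769, 0.639, -0.0]
wrist_force: [-0.6, 0.7, -1.4]
opening: 0.0224
finger_force: 20.0
```

```bash
python3 -m handwheel '[{"tx":0,"ty":0,"tz":0.1,"ax":0,"ay":0,"az":0,"fingers":1},{"tx":0,"ty":0,"tz":0.2,"ax":0,"ay":0,"az":0,"fingers":1},{"tx":0,"ty":0,"tz":0.3,"ax":0,"ay":0,"az":0,"fingers":1},{"tx":0,"ty":0,"tz":0.3,"ax":0,"ay":0,"az":0,"fingers":1}]' 20
```

```text
time: 15.85
ee_pos: [0.6334, 0.163, 0.0752]
eef_rot: [-0.0, 0.769, 0.639, -0.0]
wrist_force: [0.6, -0.4, -0.1]
opening: 0.0227
finger_force: 20.0
```

```bash
python3 -m handwheel '[{"tx":0,"ty":0,"tz":0.15,"ax":0,"ay":0,"az":0,"fingers":1},{"tx":0,"ty":0,"tz":0.3,"ax":0,"ay":0,"az":0,"fingers":1},{"tx":0,"ty":0,"tz":0.4,"ax":0,"ay":0,"az":0,"fingers":1},{"tx":0,"ty":0,"tz":0.4,"ax":0,"ay":0,"az":0,"fingers":1}]' 20
```

```text
time: 16.35
ee_pos: [0.6334, 0.163, 0.0712]
eef_rot: [-0.0, 0.769, 0.639, -0.0]
wrist_force: [0.8, -0.5, -0.3]
opening: 0.0226
finger_force: 20.0
```

```bash
python3 -m handwheel '[{"tx":0,"ty":0,"tz":0.15,"ax":0,"ay":0,"az":0,"fingers":1},{"tx":0,"ty":0,"tz":0.3,"ax":0,"ay":0,"az":0,"fingers":1},{"tx":0,"ty":0,"tz":0.4,"ax":0,"ay":0,"az":0,"fingers":1},{"tx":0,"ty":0,"tz":0.5,"ax":0,"ay":0,"az":0,"fingers":1},{"tx":0,"ty":0,"tz":0.5,"ax":0,"ay":0,"az":0,"fingers":1}]' 20
```

```text
time: 16.98
ee_pos: [0.6334, 0.163, 0.0662]
eef_rot: [-0.0, 0.769, 0.639, -0.0]
wrist_force: [0.7, 0.5, -0.6]
opening: 0.0227
finger_force: 20.0
```

```bash
python3 -m handwheel '[{"tx":0,"ty":0,"tz":0.15,"ax":0,"ay":0,"az":0,"fingers":1},{"tx":0,"ty":0,"tz":0.3,"ax":0,"ay":0,"az":0,"fingers":1},{"tx":0,"ty":0,"tz":0.4,"ax":0,"ay":0,"az":0,"fingers":1},{"tx":0,"ty":0,"tz":0.5,"ax":0,"ay":0,"az":0,"fingers":1},{"tx":0,"ty":0,"tz":0.5,"ax":0,"ay":0,"az":0,"fingers":1}]' 20
```

```text
time: 17.6
ee_pos: [0.6334, 0.163, 0.0612]
eef_rot: [-0.0, 0.769, 0.639, -0.0]
wrist_force: [-0.2, -0.3, -0.5]
opening: 0.0227
finger_force: 20.0
```

```bash
python3 -m handwheel '[{"tx":0,"ty":0,"tz":0.15,"ax":0,"ay":0,"az":0,"fingers":1},{"tx":0,"ty":0,"tz":0.3,"ax":0,"ay":0,"az":0,"fingers":1},{"tx":0,"ty":0,"tz":0.4,"ax":0,"ay":0,"az":0,"fingers":1},{"tx":0,"ty":0,"tz":0.4,"ax":0,"ay":0,"az":0,"fingers":1}]' 20
```

```text
time: 18.1
ee_pos: [0.6334, 0.163, 0.0572]
eef_rot: [-0.0, 0.769, 0.639, -0.0]
wrist_force: [-0.1, -0.1, -1.1]
opening: 0.0226
finger_force: 20.0
```

5 mm to go.

```bash
python3 -m handwheel '[{"tx":0,"ty":0,"tz":0.15,"ax":0,"ay":0,"az":0,"fingers":1},{"tx":0,"ty":0,"tz":0.3,"ax":0,"ay":0,"az":0,"fingers":1},{"tx":0,"ty":0,"tz":0.4,"ax":0,"ay":0,"az":0,"fingers":1},{"tx":0,"ty":0,"tz":0.4,"ax":0,"ay":0,"az":0,"fingers":1}]' 20
```

```text
time: 18.6
ee_pos: [0.6334, 0.1629, 0.0532]
eef_rot: [-0.0, 0.769, 0.639, -0.0]
wrist_force: [-1.0, 0.4, -1.3]
opening: 0.0225
finger_force: 20.0
```

```bash
python3 -m handwheel '[{"tx":0,"ty":0,"tz":0.05,"ax":0,"ay":0,"az":0,"fingers":1},{"tx":0,"ty":0,"tz":0.1,"ax":0,"ay":0,"az":0,"fingers":1},{"tx":0,"ty":0,"tz":0.1,"ax":0,"ay":0,"az":0,"fingers":1}]' 20
```

```text
time: 18.98
ee_pos: [0.6335, 0.163, 0.0524]
eef_rot: [-0.0, 0.769, 0.639, 0.0]
wrist_force: [0.7, 0.3, -0.4]
opening: 0.0226
finger_force: 20.0
```

```bash
python3 -m handwheel '[{"tx":0,"ty":0,"tz":0.04,"ax":0,"ay":0,"az":0,"fingers":1},{"tx":0,"ty":0,"tz":0.08,"ax":0,"ay":0,"az":0,"fingers":1},{"tx":0,"ty":0,"tz":0.08,"ax":0,"ay":0,"az":0,"fingers":1}]' 20
```

```text
time: 19.35
ee_pos: [0.6336, 0.163, 0.0522]
eef_rot: [0.0, 0.769, 0.639, 0.0]
wrist_force: [-1.6, -0.0, 3.0]
opening: 0.0229
finger_force: 20.0
```

```bash
python3 -m handwheel '[{"tx":0,"ty":0,"tz":0,"ax":0,"ay":0,"az":0,"fingers":0.4},{"tx":0,"ty":0,"tz":0,"ax":0,"ay":0,"az":0,"fingers":0.4},{"tx":0,"ty":0,"tz":0,"ax":0,"ay":0,"az":0,"fingers":0.4},{"tx":0,"ty":0,"tz":0,"ax":0,"ay":0,"az":0,"fingers":0.4},{"tx":0,"ty":0,"tz":-4,"ax":0,"ay":0,"az":0,"fingers":0.4},{"tx":0,"ty":0,"tz":-9,"ax":0,"ay":0,"az":0,"fingers":0.4},{"tx":-6,"ty":0,"tz":-9,"ax":0,"ay":0,"az":0,"fingers":0.4},{"tx":-6,"ty":0,"tz":-9,"ax":0,"ay":0,"az":0,"fingers":0.4},{"tx":-6,"ty":0,"tz":-9,"ax":0,"ay":0,"az":0,"fingers":0.4},{"tx":-6,"ty":0,"tz":-9,"ax":0,"ay":0,"az":0,"fingers":0.4}]' 20
python3 - <<'E'
from h import *
s=get_state();p=camera_params('wrist');im=snapshot('wrist')
hsv=cv2.cvtColor(im,cv2.COLOR_RGB2HSV).astype(int)
m=(((hsv[...,0]<8)|(hsv[...,0]>172))&(hsv[...,1]>150)&(hsv[...,2]>60)).astype(np.uint8)
n,l,st,ce=cv2.connectedComponentsWithStats(m)
for i in range(1,n):
    if st[i,4]>150: print(st[i],ce[i],onz(p,*ce[i],.106))
print(s['ee_pos'],s['wrist_force'],proj(p,(.634,.163,.106)),proj(p,(.634,.163,.126)))
E
```

```text
time: 20.6
ee_pos: [0.6222, 0.1049, 0.1409]
eef_rot: [-0.0, 0.769, 0.64, -0.0]
wrist_force: [-0.1, -0.5, -0.0]
opening: 0.0567
finger_force: 0.0
[261 119  35  35 908] [278.40748899 136.50881057] [0.63349646 0.1629645  0.106     ]
[542 141  18  32 428] [551.61214953 158.2453271 ] [0.81132111 0.1174749  0.106     ]
[0.62218284 0.10490399 0.14087208] [-0.09380462 -0.53607105 -0.00352304] [279.17753112 136.307109  ] [279.28648032 138.49758194]
```

```bash
python3 -c "from rig import sign_off; print(sign_off())"
```

```text
the job is handed in; nothing more can be done
None
```

The fence is swung over the stop and locked: the pin went down through fork and lug to about 3 N of collar contact at home height, and it was released and handed in at about 20.7 s; no verdict was returned, and I did not re-check the plane, offcut and sanding block.

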